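Seat the tube carrier on the shaker's locating pins

TASK

The white tube carrier is lying crooked on top of the two locating pins of the orbital shaker's deck. Without lifting it, push it with the fingers back against the blue rail and sideways along the rail until both its holes drop over the pins and it lies flat on the deck, then take the hand away. Leave all the other things on the bench and on the shaker where they are.

Things in the scene. Friction and masses are not known exactly. Their poses are not given: they have to be found in the camera images.
- shaker: orbital shaker, fixed to the bench: white housing with a dark steel deck, 310 mm (x) by 340 mm (y), deck top 90 mm above the bench. Origin: centre of the underside, at bench height; x points from the control panel in front towards the rail, y left, z up
- rail (a point): middle of the front (-x) face of the blue rail, at deck height; the rail runs along y on the deck, 240 mm long, 12 mm thick, 24 mm high; at x = +46 mm, y = 0, z = 90 mm of the shaker, axes as the shaker's
- seat (a point): where the carrier's origin lies when seated (axes then parallel to the shaker's): at x = -25 mm, y = 0, z = 90 mm (deck top) of the shaker. A thin yellow outline painted on the deck round the seated carrier marks the place
- pin0 (a point): foot of the right-hand (-y) brass locating pin, on the deck's top; pin 8 mm thick, round-topped, 9 mm high; at x = -5, y = -50 mm of the shaker; axes as the shaker's
- pin1 (a point): foot of the left-hand (+y) brass locating pin, on the deck's top; same size; at x = -5, y = +50 mm of the shaker; axes as the shaker's
- carrier: tube carrier: loose white plastic slab 140 (x) by 200 (y) by 16 mm thick, 0.3 to 0.55 kg, sliding at about 3 N, with two through holes of 12.5 mm and five short capped tubes fixed in it (18 mm thick, tops 43 mm above the underside) in a row at x = -25, y = -60 to +60 mm. Origin: centre of the underside; x towards the rail, y left, z up
- hole0 (a point): centre, at the underside, of the carrier's right-hand (-y) hole, at x = +20, y = -50 mm in the carrier; goes over pin0. At the start the carrier lies on the pin tops and its front edge (tilted about 5 degrees), 8 to 20 mm short of its seat in x, 16 to 38 mm to the left (+y) of it, turned up to 0.08 rad
- hole1 (a point): centre, at the underside, of the carrier's left-hand (+y) hole, at x = +20, y = +50 mm in the carrier; goes over pin1. With the carrier flat against the rail, holes and pins agree in x to about 1 mm; in a slow slide along the rail the holes then drop over the pins, which stop the carrier
- vial: small amber glass vial, 26 mm across, 50 mm tall, standing on the strip of deck behind the rail; leave alone. Origin: centre of its underside
- tube_jar: small clear jar with blue cap, 30 mm across, 45 mm tall, standing on the strip of deck behind the rail; leave alone. Origin: centre of its underside
- reagent: clear glass bottle with blue cap, 72 mm across, 150 mm tall, on the bench; leave alone. Origin: centre of its underside
- amber: amber glass bottle with white cap, 64 mm across, 140 mm tall, on the bench; leave alone. Origin: centre of its underside
- tipbox: yellow pipette-tip box, 120 x 85 x 60 mm, on the bench; leave alone. Origin: centre of its underside
- beaker: open glass beaker, 68 mm across, 85 mm tall, on the bench; leave alone. Origin: centre of its underside
- pen: white marker pen with blue cap, 135 mm long, 13 mm thick, lying on the bench; leave alone. Origin: centre of its underside
Mind the look-alikes: they are no part of the job. Leave any brown look-alike of the carrier alone.

How it is judged:
At the end, for the whole second after the job is handed in: Each hole is within 3.5 mm of its pin's axis, the carrier's underside at both holes is within 2 mm of the deck, the carrier is level to 0.025 rad and at rest (under 10 mm/s), and every other loose thing is within 20 mm of where it stood (horizontal distance between hole0 and pin0 below 0.0035 m and z of hole0 in the frame of pin0 below 0.002 m and horizontal distance between hole1 and pin1 below 0.0035 m and z of hole1 in the frame of pin1 below 0.002 m and angle between carrier's own z axis and vertical below 0.025 rad and linear speed of carrier below 0.01 m/s and distance of each of vial, tube_jar, reagent, amber, tipbox, beaker, pen from where it was at the start of the episode below 0.02 m); the robot touches nothing.
It fails at once if the carrier is lifted (underside's centre more than 20 mm above the deck) (z of carrier in the frame of pin0 above 0.02 m).
It fails at once if the carrier is tipped up (more than 0.2 rad) (angle between carrier's own z axis and vertical above 0.2 rad).
It fails at once if another loose thing is moved more than 20 mm (distance of any of vial, tube_jar, reagent, amber, tipbox, beaker, pen from where it was at the start of the episode above 0.02 m).
It fails at once if another thing is knocked over (angle between any of vial, tube_jar, reagent, amber, tipbox, beaker's own z axis and vertical above 0.5 rad).
It also fails if it takes over 51 s, if anything falls off the work surface, if the arm or the gripper's body presses on something with over 40 N, if the wrist force passes 120 N, or if a joint passes its speed limit or range.

ROBOT

A 6-joint arm with a two-finger parallel gripper is mounted at the origin on the work surface. World frame = base frame: x ahead of the robot, y to its left, z up, the work surface at z = 0. Lengths are in m, angles in rad, forces in N, time in s.
With the tool pointing down it reaches from about 0.3 to 0.775 m from the base axis. Payload 14.6 kg.
Tool frame: the origin (TCP) lies midway between the tips of the shut fingers; the grasp point (between the pads) lies 19 mm behind it; z points along the fingers, y is the line along which they close (so a half turn about z gives the same grasp; the last joint's range is limited). The gripper opens to 94 mm and grips with 3 to 60 N. Pads are 16 mm wide; open, the fingers measure 119 mm over their backs; the gripper's body (75 mm by 177 mm) begins 78 mm behind the grasp point.
Start: joints at [1.069, 0.3, 1.521, -0, 1.321, -0.067], TCP at [0.232, 0.499, 0.205] pointing down, gripper open.
Joint ranges: [-3.03, 3.03], [-0.79, 2.21], [0.23, 2.52], [-1.04, 4.18], [0, 3.07], [-2.55, 2.55]. Speed limits (rad/s): [2.22, 2.22, 2.57, 3.14, 3.14, 3.14].

INTERFACE

Orientations are given as [roll, pitch, yaw] about the fixed x, y, z axes, in that order (R = Rz(yaw) Ry(pitch) Rx(roll)).
In Python, from station import ctrl gives the robot as it stands. The module is installed in compiled form; this text tells all that it offers.
- The arm moves only by the tool servo_tool, never from a script. Its argument "plan" is a list of rows, each a list of 7 numbers: the opening in per cent of the stroke, from 0 (shut) to 100 (fully open), then the shift along the tool's x, y, z in m, then the turn, a rotation vector about the tool's x, y, z in rad. A call has exactly 8 rows; each row shifts and turns the commanded pose from where the row before left it, along the tool's axes as they then stand; what a row does not reach is not made up. A row lasts 1/8 s, in which the tool goes at most 62.5 mm and 10.7 degrees, less where a joint would pass 70% of its speed; a pose out of reach is approached as far as the arm can. A call with a gripper value outside its range is refused whole. The fingers move at their own pace and stop on an object; "force" is the grip in N (left out, the last holds). Time passes only in rows, so rows that do not move let the fingers close, or fill a call up. It gives the time, the measured TCP pose, the force, the opening and the grip force at its end, in the units of the state.
- ctrl.get_obs(): the state, without advancing time (a new reading comes with each control period).
- ctrl.camera(name): name is "scene" or "top"; returns a dict with "pixels" (420x560x3 uint8, red, green, blue), "z_map" (420x560 float32, m along the optical axis (not along the pixel's ray), 0 where there is no reading), "mtx" (3x3 intrinsics, pixels), "pose" (4x4, takes a point from camera to world coordinates). Camera axes: x right, y up, looking along -z (the intrinsics and any distortion apply to the point x, -y, -z); pixel columns grow to the right and rows downward; lengths in m; the calibration is good to about 2 mm. A picture is of the moment at which its call begins.
- ctrl.hand_in(): hands the job in; it is judged then, once.
The state is a dict: "time_s": time; "qpos": joint angles; "joint_vel": joint speeds; "tau": joint torques, N m; "ee_pos": TCP position; "eef_rot": TCP orientation; "force": force on the tool from outside, world axes, zero at the start; "moment": the same for the moment, N m; "grip_width": finger opening in m; "grip_force": force on a finger pad.
Only numpy, scipy, OpenCV 4.12 (cv2) and the standard library are available. Lean on these libraries where they do the work, as an engineer would, in place of code of your own. Each camera call takes 0.05 s, during which the arm holds its last target. There are 200 camera calls.

## Working session

There is one attempt and no reset: what is moved stays moved. The work goes in short steps, Python scripts to look and compute and a tool call to move; the robot and the scene stay as the last step left them, time stands still between calls to the robot, and variables do not carry over. Pictures are saved under pics/ and viewed, at most 10 in all, crops included, and the job is handed in when it is done.

Besides the shell and the picture viewer there is one more tool, called after "Request:" as name(argument=value, ...), one argument or row to a line, values as JSON. servo_tool: Moves the arm, as the interface text tells. Its arguments: {"type":"object","properties":{"plan":{"type":"array","items":{"type":"array","items":{"type":"number"}}},"force":{"type":"number"}},"required":["plan"]}

```bash
mkdir -p pics; cat > h.py <<'E'
import numpy as np, cv2
from station import ctrl
def cam(n): return ctrl.camera(n)
def pts(c):
    h,w=c['z_map'].shape; u,v=np.meshgrid(np.arange(w),np.arange(h)); K=c['mtx']; z=c['z_map']
    P=np.stack([(u-K[0,2])/K[0,0]*z,-(v-K[1,2])/K[1,1]*z,-z],-1)
    return P@c['pose'][:3,:3].T+c['pose'][:3,3]
E
python3 - <<'E'
from h import *
a=cam('scene');b=cam('top')
np.savez('v0.npz',a=a['pixels'],b=b['pixels'],pa=pts(a),pb=pts(b))
for c in (a,b): print(c['mtx'].tolist(),c['pose'].round(3).tolist())
for n,c in(('a',a),('b',b)): cv2.imwrite(f'pics/{n}0.png',c['pixels'][:,:,::-1])
o=ctrl.get_obs();print(o)
E
```

```text
[[384.7297105236582, 0.0, 284.9021656974335], [0.0, 384.7297105236582, 210.93911461536868], [0.0, 0.0, 1.0]] [[0.139, -0.627, 0.766, 1.232], [0.99, 0.073, -0.12, -0.122], [0.02, 0.775, 0.631, 0.669], [0.0, 0.0, 0.0, 1.0]]
[[531.4203244624904, 0.0, 272.1382443899195], [0.0, 531.4203244624904, 215.57525664379085], [0.0, 0.0, 1.0]] [[0.014, 0.985, -0.173, 0.267], [-1.0, 0.018, 0.022, 0.014], [0.025, 0.173, 0.985, 1.475], [0.0, 0.0, 0.0, 1.0]]
{'time_s': 0.1, 'qpos': array([ 1.06937667e+00,  3.00364619e-01,  1.52150486e+00,  3.75027365e-06,
        1.32073177e+00, -6.66130302e-02]), 'joint_vel': array([-5.44033345e-04, -1.48302861e-03,  6.57277168e-05, -1.10069959e-04,
       -1.78944496e-04, -5.37436542e-04]), 'tau': array([ 3.26100366e-03, -5.32640612e+01, -3.53286624e+01,  7.10296654e-02,
        2.35092145e-02, -8.70441954e-05]), 'ee_pos': array([0.23157292, 0.49861041, 0.20497699]), 'eef_rot': array([-3.14058653e+00, -7.07607947e-05,  2.70678506e+00]), 'force': array([-0.18854299, -0.09382239,  0.67709335]), 'moment': array([0.01203571, 0.00190851, 0.0183616 ]), 'grip_force': 0.0, 'grip_width': 0.09430190171226252}
```

View pics/a0.png

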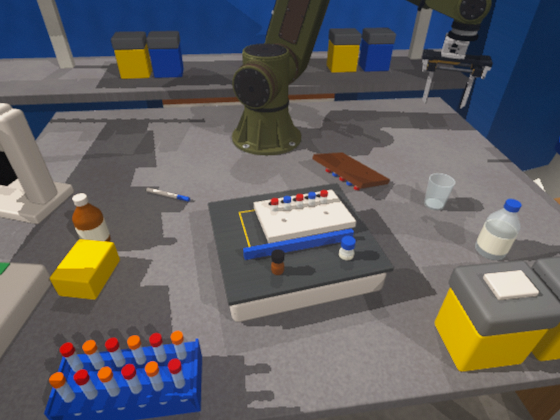

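View pics/b0.png

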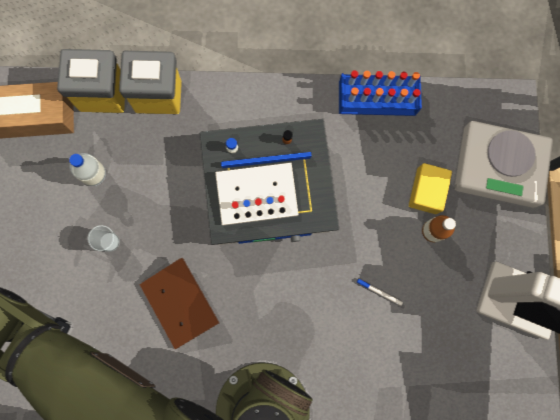

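The top view shows the white carrier at about (258,193) on the shaker, left of its yellow outline, with the blue rail above it at (265,160). The brown look-alike lies on the bench at (178,303). The white one on the shaker fits the description. Next I measure the rail, deck and carrier, with an enlarged crop to confirm.

```bash
cat > m.py <<'E'
from h import *
def rect(p):
    (c,s,a)=cv2.minAreaRect((p[:,:2]*1000).astype(np.float32)); return np.round(c,1),np.round(s,1),round(a,2)
def big(m):
    n,l,s,_=cv2.connectedComponentsWithStats(m.astype(np.uint8)); return l==1+np.argmax(s[1:,4])
def measure(tag,view=True):
    c=cam('top'); P=pts(c); I=c['pixels']; H=cv2.cvtColor(I,cv2.COLOR_RGB2HSV)
    h,s,v=[H[...,i].astype(int) for i in range(3)]
    roi=np.zeros(h.shape,bool); roi[110:260,190:345]=1
    z=P[...,2]
    rail=big(roi&(h>100)&(h<130)&(s>150)&(v>70)&(z>.1)&(z<.125))
    car=big(roi&(s<60)&(v>150)&(z>.09)&(z<.125))
    deck=roi&(z>.08)&(z<.135)
    for n,m in(('rail',rail),('car',car),('deck',big(deck))): print(n,rect(P[m]),P[m].mean(0).round(4),m.sum())
    # plane of carrier top
    q=P[car]; A=np.c_[q[:,:2],np.ones(len(q))]; k=np.linalg.lstsq(A,q[:,2],rcond=None)[0]; print('plane',k.round(4))
    yel=roi&(h>20)&(h<35)&(s>120)&(v>120); print('yellow',rect(P[yel]))
    # holes: dark blobs in the carrier
    fill=cv2.fillConvexPoly(np.zeros(h.shape,np.uint8),cv2.convexHull(np.argwhere(car)[:,::-1].astype(np.int32)),1)>0
    n,l,st,ce=cv2.connectedComponentsWithStats((fill&(v<110)).astype(np.uint8))
    K=c['mtx']
    for i in range(1,n):
        if st[i,4]>3:
            u,w=ce[i]; d=c['pose'][:3,:3]@np.array([(u-K[0,2])/K[0,0],-(w-K[1,2])/K[1,1],-1]); o=c['pose'][:3,3]
            t=(k[0]*o[0]+k[1]*o[1]+k[2]-o[2])/(d[2]-k[0]*d[0]-k[1]*d[1]); print('dark',ce[i].round(1),st[i,4],(o+t*d).round(4))
    cr=cv2.resize(I[110:260,190:345,::-1],None,fx=3.8,fy=3.8,interpolation=cv2.INTER_CUBIC); cv2.imwrite(f'pics/{tag}.png',cr)
    return c,P
if __name__=='__main__':
    import sys; measure(sys.argv[1])
E
python3 m.py c1
```

```text
rail (array([658.5,   1.6]), array([ 14.3, 236.2]), 7.62) [0.6575 0.0022 0.1133] 513
car (array([568.9,  26.1]), array([147.9, 203.3]), 8.27) [0.568  0.0251 0.1129] 3672
deck (array([608.3,  -6.5]), array([312.3, 341.2]), 7.86) [ 0.6019 -0.0062  0.0981] 13950
plane [0.0844 0.0088 0.0647]
yellow (array([580.8, -10. ]), array([142.1, 209.2]), 7.74)
dark [274.1 183.1] 8 [ 0.5926 -0.0207  0.1146]
dark [236.9 188.1] 8 [0.5773 0.0767 0.1141]
dark [219. 207.] 5 [0.5268 0.1222 0.1103]
dark [270.4 211.2] 21 [ 0.5184 -0.0121  0.1084]
dark [281.9 209.9] 22 [ 0.5225 -0.0422  0.1085]
dark [259. 213.] 21 [0.5132 0.0176 0.1082]
dark [236.3 215.5] 22 [0.5055 0.0767 0.1081]
dark [247.7 214.1] 22 [0.5096 0.0471 0.1082]
```

View pics/c1.png

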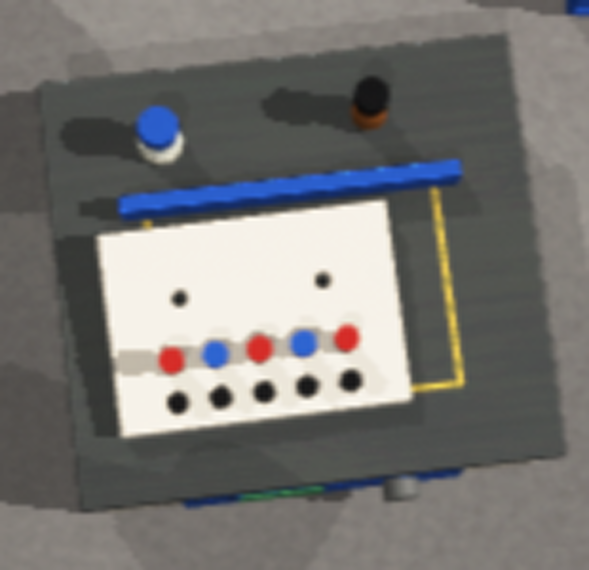

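The crop shows the white carrier with two holes at (180,298) and (322,280), the rail above it, and the yellow outline sticking out to the right. The carrier is about 37 mm left and 11 mm short, with very little yaw error, which fits the description.
Shaker origin is about (0.607,-0.006) with yaw 0.135. The deck, rail and outline measurements agree on this.
First I move to in front of the carrier's front face.

Request:
servo_tool(
  plan=[
    [100, -0.043, -0.034, 0, 0, 0, 0],
    [100, -0.043, -0.034, 0, 0, 0, 0],
    [100, -0.043, -0.034, 0, 0, 0, 0],
    [100, -0.043, -0.034, 0, 0, 0, 0],
    [100, -0.043, -0.034, 0, 0, 0, 0],
    [100, -0.043, -0.034, 0, 0, 0, 0],
    [100, -0.043, -0.034, 0, 0, 0, 0],
    [100, -0.043, -0.034, 0, 0, 0, 0],
  ],
)

```text
time_s: 1.15
ee_pos: [0.4296, 0.1055, 0.2055]
eef_rot: [3.141, 0.0, 2.707]
force: [0.7, 1.6, -0.5]
grip_width: 0.0937
grip_force: 0.0
```

Request:
servo_tool(
  plan=[
    [100, -0.04, -0.034, 0, 0, 0, 0],
    [100, -0.04, -0.034, 0, 0, 0, 0],
    [100, 0, 0, 0, 0, 0, -0.15],
    [100, 0, 0, 0, 0, 0, -0.15],
    [100, 0, 0, 0, 0, 0, -0.15],
    [100, 0, 0, 0, 0, 0, -0.12],
    [100, 0, 0, 0, 0, 0, 0],
    [100, 0, 0, 0, 0, 0, 0],
  ],
)

```text
time_s: 2.15
ee_pos: [0.4729, 0.0119, 0.2054]
eef_rot: [3.142, -0.0, -3.009]
force: [0.1, -0.3, 0.0]
grip_width: 0.0939
grip_force: 0.0
```

```bash
cat > d.py <<'E'
# d.py sx sy z yaw : target in shaker frame (mm), z world mm -> tool-axis shift now, turn
import sys; from h import *
from scipy.spatial.transform import Rotation as R
sx,sy,z,yaw=map(float,sys.argv[1:]); o=ctrl.get_obs()
S=R.from_euler('z',.135).as_matrix(); O=np.array([607.3,-5.8,0])
Rt=R.from_euler('xyz',o['eef_rot'])
print('t',o['time_s'],'now shaker',(S.T@(o['ee_pos']*1000-O)).round(1),'rot',o['eef_rot'].round(3),'q',o['qpos'].round(2),'F_shaker',(S.T@o['force']).round(1),'w',o['grip_width'])
T=O+S@np.array([sx,sy,0])+[0,0,z]
print('shift tool mm',Rt.inv().apply(T-o['ee_pos']*1000).round(1),'turn',(Rt.inv()*R.from_euler('xyz',[np.pi,0,yaw])).as_rotvec().round(3))
E
python3 d.py -129 36 100 3.277
```

```text
t 2.15 now shaker [-130.7   35.6  205.4] rot [ 3.142 -0.    -3.009] q [-0.05  0.13  1.73  0.    1.28 -1.76] F_shaker [ 0.1 -0.3  0. ] w 0.09390876182646697
shift tool mm [ -1.8   0.4 105.4] turn [ 0.    -0.    -0.003]
```

Request:
servo_tool(
  plan=[
    [100, 0, 0, 0.03, 0, 0, 0],
    [100, 0, 0, 0.03, 0, 0, 0],
    [100, 0, 0, 0.025, 0, 0, 0],
    [100, 0, 0, 0.015, 0, 0, 0],
    [100, 0, 0, 0.008, 0, 0, 0],
    [100, -0.003, 0, 0, 0, 0, 0],
    [100, -0.003, 0, 0, 0, 0, 0],
    [100, 0, 0, 0, 0, 0, 0],
  ],
)

```text
time_s: 3.15
ee_pos: [0.4794, 0.0127, 0.098]
eef_rot: [-3.141, 0.001, -3.006]
force: [0.4, 0.5, -0.3]
grip_width: 0.0943
grip_force: 0.0
```

Request:
servo_tool(
  plan=[
    [100, -0.002, 0, 0, 0, 0, 0],
    [100, -0.002, 0, 0, 0, 0, 0],
    [100, -0.002, 0, 0, 0, 0, 0],
    [100, -0.002, 0, 0, 0, 0, 0],
    [100, -0.002, 0, 0, 0, 0, 0],
    [100, -0.002, 0, 0, 0, 0, 0],
    [100, 0, 0, 0, 0, 0, 0],
    [100, 0, 0, 0, 0, 0, 0],
  ],
)

```text
time_s: 4.15
ee_pos: [0.4911, 0.0143, 0.0975]
eef_rot: [-3.141, 0.001, -3.006]
force: [-1.2, 0.5, -0.8]
grip_width: 0.0942
grip_force: 0.1
```

```bash
python3 d.py -103 36 97 3.277
```

```text
t 4.15 now shaker [-112.4   35.5   97.5] rot [-3.141e+00  1.000e-03 -3.006e+00] q [-0.05  0.29  1.8  -0.    1.05 -1.75] F_shaker [-1.2  0.7 -0.8] w 0.09417091964394787
shift tool mm [-9.4  0.5  0.5] turn [-0.     0.001 -0.   ]
```

Request:
servo_tool(
  plan=[
    [100, -0.001, 0, 0, 0, 0, 0],
    [100, -0.001, 0, 0, 0, 0, 0],
    [100, -0.001, 0, 0, 0, 0, 0],
    [100, -0.001, 0, 0, 0, 0, 0],
    [100, -0.001, 0, 0, 0, 0, 0],
    [100, -0.001, 0, 0, 0, 0, 0],
    [100, -0.001, 0, 0, 0, 0, 0],
    [100, 0, 0, 0, 0, 0, 0],
  ],
)

```text
time_s: 5.15
ee_pos: [0.4976, 0.0152, 0.0974]
eef_rot: [-3.142, -0.001, -3.006]
force: [-5.2, -1.4, 2.5]
grip_width: 0.0941
grip_force: 2.6
```

Request:
servo_tool(
  plan=[
    [100, -0.0005, 0, 0, 0, 0, 0],
    [100, -0.0005, 0, 0, 0, 0, 0],
    [100, -0.0005, 0, 0, 0, 0, 0],
    [100, -0.0005, 0, 0, 0, 0, 0],
    [100, 0, 0, 0, 0, 0, 0],
    [100, 0, 0, 0, 0, 0, 0],
    [100, 0, 0, 0, 0, 0, 0],
    [100, 0, 0, 0, 0, 0, 0],
  ],
)

```text
time_s: 6.15
ee_pos: [0.4979, 0.0152, 0.0973]
eef_rot: [3.141, -0.005, -3.006]
force: [-19.1, -4.2, 12.0]
grip_width: 0.094
grip_force: 9.7
```

Request:
servo_tool(
  plan=[
    [100, 0.004, 0, 0, 0, 0, 0],
    [100, 0.015, 0, 0, 0, 0, 0],
    [100, 0, 0, -0.05, 0, 0, 0],
    [100, 0, 0, -0.04, 0, 0, 0],
    [60, 0, 0.04, 0, 0, 0, 0.17],
    [60, 0, 0, 0, 0, 0, 0.17],
    [60, 0, 0, 0, 0, 0, 0.17],
    [60, 0, 0, 0, 0, 0, 0.17],
  ],
)

```text
time_s: 7.15
ee_pos: [0.476, 0.0528, 0.1876]
eef_rot: [3.141, 0.001, 2.591]
force: [-1.3, -0.3, -0.1]
grip_width: 0.0584
grip_force: 0.0
```

Request:
servo_tool(
  plan=[
    [60, 0, 0, 0, 0, 0, 0.17],
    [60, 0, 0, 0, 0, 0, 0.17],
    [60, 0, 0, 0, 0, 0, 0.17],
    [60, 0, 0, 0, 0, 0, 0.17],
    [60, 0, 0, 0, 0, 0, 0.17],
    [60, 0, 0, 0, 0, 0, 0.04],
    [60, 0, 0, 0, 0, 0, 0],
    [60, 0, 0, 0, 0, 0, 0],
  ],
)

```text
time_s: 8.15
ee_pos: [0.4757, 0.0526, 0.1875]
eef_rot: [3.141, 0.0, 1.708]
force: [0.1, -1.6, -0.5]
grip_width: 0.0569
grip_force: 0.0
```

```bash
python3 d.py -28 160 97 1.706; python3 m.py c2
```

```text
t 8.15 now shaker [-122.5   75.6  187.5] rot [3.141 0.    1.708] q [ 0.03  0.16  1.74  0.    1.24 -0.1 ] F_shaker [-0.1 -1.6 -0.5] w 0.056864748878849576
shift tool mm [84.2 94.6 90.6] turn [0.001 0.    0.002]
rail (array([660.3,   1.2]), array([ 14.5, 235.3]), 6.55) [ 0.6608 -0.0089  0.1144] 365
car (array([579.9,  25.7]), array([142.7, 205.9]), 7.15) [ 0.6014 -0.0092  0.1154] 1768
deck (array([607.7,  -6. ]), array([311.5, 340.5]), 7.7) [ 0.6304 -0.034   0.0968] 10153
plane [0.099  0.0087 0.056 ]
yellow (array([472.4, -32.3]), array([107.9, 407.3]), 62.43)
dark [251.  186.8] 911 [0.5815 0.0399 0.1139]
dark [274.3 178.9] 9 [ 0.6038 -0.0211  0.1156]
dark [281.2 205.2] 24 [ 0.535  -0.0402  0.1086]
```

Request:
servo_tool(
  plan=[
    [60, 0.042, 0, 0, 0, 0, 0],
    [60, 0.042, 0, 0, 0, 0, 0],
    [60, 0, 0.047, 0, 0, 0, 0],
    [60, 0, 0.047, 0, 0, 0, 0],
    [60, 0, 0, 0.04, 0, 0, 0],
    [60, 0, 0, 0.03, 0, 0, 0],
    [60, 0, 0, 0.014, 0, 0, 0],
    [60, 0, 0, 0.006, 0, 0, 0],
  ],
)

```text
time_s: 9.2
ee_pos: [0.5574, 0.1486, 0.0974]
eef_rot: [3.142, 0.0, 1.707]
force: [0.1, 0.4, 1.1]
grip_width: 0.0563
grip_force: 0.0
```

Request:
servo_tool(
  plan=[
    [60, -0.003, 0, 0, 0, 0, 0],
    [60, -0.003, 0, 0, 0, 0, 0],
    [60, -0.003, 0, 0, 0, 0, 0],
    [60, -0.003, 0, 0, 0, 0, 0],
    [60, -0.002, 0, 0, 0, 0, 0],
    [60, -0.002, 0, 0, 0, 0, 0],
    [60, -0.002, 0, 0, 0, 0, 0],
    [60, -0.002, 0, 0, 0, 0, 0],
  ],
)

```text
time_s: 10.2
ee_pos: [0.56, 0.1288, 0.0976]
eef_rot: [3.141, -0.0, 1.707]
force: [-1.4, 4.7, 2.2]
grip_width: 0.0563
grip_force: 2.1
```

```bash
python3 d.py -28 108 97 1.706
```

```text
t 10.2 now shaker [-28.7 139.7  97.6] rot [ 3.141 -0.     1.707] q [0.16 0.46 1.56 0.   1.12 0.03] F_shaker [-0.8  4.9  2.2] w 0.056318049320621816
shift tool mm [-31.7   0.7   0.6] turn [ 0.    -0.     0.001]
```

Request:
servo_tool(
  plan=[
    [60, -0.002, 0.0003, 0, 0, 0, 0],
    [60, -0.002, 0.0003, 0, 0, 0, 0],
    [60, -0.002, 0.0003, 0, 0, 0, 0],
    [60, -0.002, 0.0003, 0, 0, 0, 0],
    [60, -0.002, 0.0003, 0, 0, 0, 0],
    [60, -0.002, 0.0003, 0, 0, 0, 0],
    [60, -0.002, 0.0003, 0, 0, 0, 0],
    [60, -0.002, 0.0003, 0, 0, 0, 0],
  ],
)

```text
time_s: 11.2
ee_pos: [0.5627, 0.1144, 0.0969]
eef_rot: [-3.137, -0.002, 1.707]
force: [-12.4, 12.0, 5.1]
grip_width: 0.0567
grip_force: 6.8
```

Request:
servo_tool(
  plan=[
    [60, -0.001, 0.0002, 0, 0, 0, 0],
    [60, -0.001, 0.0002, 0, 0, 0, 0],
    [60, -0.001, 0.0002, 0, 0, 0, 0],
    [60, -0.001, 0.0002, 0, 0, 0, 0],
    [60, -0.001, 0.0002, 0, 0, 0, 0],
    [60, -0.001, 0.0002, 0, 0, 0, 0],
    [60, -0.001, 0.0002, 0, 0, 0, 0],
    [60, -0.001, 0.0002, 0, 0, 0, 0],
  ],
)

```text
time_s: 12.2
ee_pos: [0.5672, 0.1051, 0.0972]
eef_rot: [-3.141, 0.001, 1.707]
force: [0.2, 0.6, -0.6]
grip_width: 0.0563
grip_force: 0.0
```

```bash
python3 d.py -28 108 97 1.706;python3 m.py c3 | grep -v yell
```

```text
t 12.2 now shaker [-24.8 115.3  97.2] rot [-3.141e+00  1.000e-03  1.707e+00] q [ 0.12  0.47  1.56 -0.    1.12 -0.02] F_shaker [ 0.2  0.6 -0.6] w 0.05633101181143699
shift tool mm [-7.3 -3.2  0.2] turn [-0.     0.001  0.001]
rail (array([664.7, -32.9]), array([ 13.2, 166.7]), 6.62) [ 0.6647 -0.037   0.1149] 254
car (array([586.5, -28.4]), array([143.1, 154.7]), 7.68) [ 0.5887 -0.0314  0.1126] 2678
deck (array([608.1,  -6.5]), array([312.2, 339.6]), 7.93) [ 0.6175 -0.0521  0.0984] 9724
plane [0.0791 0.0114 0.0664]
dark [247.  172.5] 4 [0.6195 0.0511 0.1159]
dark [285.8 177.4] 5 [ 0.6088 -0.0513  0.1139]
dark [247.9 181.9] 8 [0.5947 0.0483 0.114 ]
dark [249.7 200.3] 9 [0.5461 0.0426 0.11  ]
dark [281.8 205.2] 24 [ 0.5351 -0.0418  0.1082]
dark [293. 204.] 21 [ 0.5388 -0.0712  0.1082]
dark [270.3 206.6] 24 [ 0.5308 -0.0118  0.1082]
dark [259. 208.] 21 [0.5265 0.0178 0.1082]
```

Request:
servo_tool(
  plan=[
    [60, -0.001, 0, 0, 0, 0, 0],
    [60, -0.001, 0, 0, 0, 0, 0],
    [60, -0.0005, 0.0001, 0, 0, 0, 0],
    [60, -0.0005, 0.0001, 0, 0, 0, 0],
    [60, -0.0005, 0.0001, 0, 0, 0, 0],
    [60, -0.0005, 0.0001, 0, 0, 0, 0],
    [60, -0.0005, 0.0001, 0, 0, 0, 0],
    [60, -0.0005, 0.0001, 0, 0, 0, 0],
  ],
)

```text
time_s: 13.25
ee_pos: [0.568, 0.1012, 0.0974]
eef_rot: [-3.141, -0.001, 1.707]
force: [-6.4, 8.4, 3.0]
grip_width: 0.0564
grip_force: 4.0
```

Request:
servo_tool(
  plan=[
    [60, -0.0005, 0.0001, 0, 0, 0, 0],
    [60, -0.0005, 0.0001, 0, 0, 0, 0],
    [60, -0.0005, 0.0001, 0, 0, 0, 0],
    [60, 0, 0, 0, 0, 0, 0],
    [60, 0, 0, 0, 0, 0, 0],
    [60, 0, 0, 0, 0, 0, 0],
    [60, 0, 0, 0, 0, 0, 0],
    [60, 0, 0, 0, 0, 0, 0],
  ],
)

```text
time_s: 14.25
ee_pos: [0.5682, 0.1, 0.0974]
eef_rot: [-3.14, -0.001, 1.707]
force: [-7.6, 8.8, 3.5]
grip_width: 0.056
grip_force: 4.6
```

```bash
python3 d.py -28 108 97 1.706;python3 m.py c4 | grep -v yell
```

```text
t 14.25 now shaker [-24.5 110.1  97.4] rot [-3.140e+00 -1.000e-03  1.707e+00] q [ 0.11  0.47  1.55  0.    1.12 -0.03] F_shaker [-6.4  9.8  3.5] w 0.056008218324210254
shift tool mm [-2.1 -3.5  0.4] turn [-0.002 -0.001  0.001]
rail (array([664.5, -36.7]), array([ 12.9, 158.5]), 7.17) [ 0.6645 -0.0384  0.1145] 268
car (array([587.8, -35.2]), array([142.2, 154.9]), 7.74) [ 0.5901 -0.037   0.1069] 2590
deck (array([608.2,  -6.2]), array([311.9, 340.9]), 7.7) [ 0.6183 -0.0541  0.097 ] 9580
plane [ 0.0019 -0.001   0.1058]
dark [288.  177.5] 4 [ 0.6104 -0.0575  0.107 ]
dark [252.5 202.5] 10 [0.5411 0.0351 0.1067]
dark [295.  203.3] 24 [ 0.5411 -0.0765  0.1069]
dark [283.5 204.6] 23 [ 0.537  -0.0464  0.1068]
dark [261.  207.5] 26 [0.5282 0.0126 0.1067]
dark [272. 206.] 21 [ 0.5327 -0.0162  0.1068]
```

The carrier has dropped: the top plane is now level at z 0.107. I'll withdraw the hand straight away from the face, then lift.

Request:
servo_tool(
  plan=[
    [60, 0.002, -0.001, 0, 0, 0, 0],
    [60, 0.006, 0, 0, 0, 0, 0],
    [60, 0.02, 0, 0, 0, 0, 0],
    [60, 0, 0, -0.05, 0, 0, 0],
    [60, 0, 0, -0.05, 0, 0, 0],
    [60, 0.05, -0.03, 0, 0, 0, 0],
    [60, 0.05, -0.03, 0, 0, 0, 0],
    [60, 0.03, -0.02, 0, 0, 0, 0],
  ],
)

```text
time_s: 15.3
ee_pos: [0.4654, 0.2472, 0.1977]
eef_rot: [3.141, -0.0, 1.708]
force: [1.1, 0.4, 0.3]
grip_width: 0.0565
grip_force: 0.0
```

```bash
python3 d.py -28 108 97 1.706;python3 m.py c5
```

```text
t 15.3 now shaker [-106.5  269.8  197.7] rot [ 3.141 -0.     1.708] q [0.42 0.26 1.6  0.   1.29 0.28] F_shaker [1.2 0.2 0.3] w 0.056501803405556106
shift tool mm [-162.1   78.   100.7] turn [ 0.    -0.     0.002]
rail (array([659. ,   1.6]), array([ 15., 236.]), 7.72) [0.6588 0.0025 0.1145] 399
car (array([584.8, -10.4]), array([142.6, 204.4]), 7.48) [ 0.5861 -0.0094  0.1067] 3569
deck (array([608.3,  -6.2]), array([312.4, 341.3]), 7.52) [ 0.6017 -0.0056  0.0966] 14085
plane [ 0.0028 -0.003   0.1051]
yellow (array([442.6,  48. ]), array([242.6, 294.6]), 66.32)
dark [288.  177.5] 4 [ 0.6104 -0.0575  0.1069]
dark [294.9 203.4] 21 [ 0.5409 -0.0762  0.1068]
dark [283.5 204.7] 22 [ 0.5367 -0.0463  0.1067]
dark [261.  207.4] 25 [0.5285 0.0127 0.1065]
dark [272. 206.] 21 [ 0.5328 -0.0162  0.1066]
dark [249.5 208.5] 24 [0.525  0.0427 0.1064]
```

View pics/c5.png

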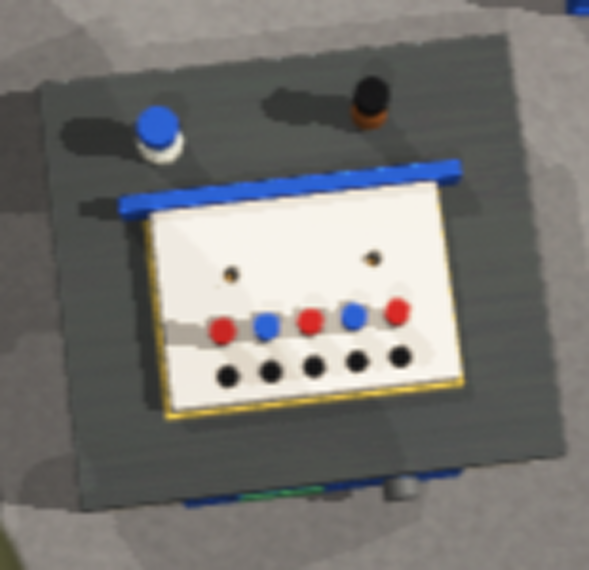

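The carrier sits flat inside the yellow outline, with brass visible in both holes at (231,274) and (373,258). The vial and jar haven't moved. Handing in.

```bash
python3 -c "
from station import ctrl; print(ctrl.hand_in())"
```

```text
the job is handed in; nothing more can be done
None
```

The white carrier is seated flat on the deck with both holes over their pins, the hand is clear, and I handed the job in at about 15 s; the hand-in call returned no verdict.

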